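# Stack the sand jars for the next two bottles

## Task

Set out the coloured-sand jars for the next two souvenir bottles, in the order their layers will be poured: on the wooden stand the red jar, on it the yellow, and the black on top; on the white ceramic stand the blue jar and on it the white. Seat each foot flat in the recess below it, keep the jars upright, and leave the green jar, the paper cup and the finished glass bottle where they are.

Things in the scene. Friction and masses are not known exactly. Their poses are not given: they have to be found in the camera images.
- red_jar_mid (a point): closed round plastic jar, red all over apart from a thin grey line round its lid: 56 mm across, 49 mm tall, 100 to 210 g. It stands upright. Point on its axis, half-way up (24.5 mm above its underside); z up. The foot is a disc 40 mm across and 5 mm high; the lid has a recess 50 mm across and 3 mm deep inside a raised rim, so that the foot of another jar sits in it with 5 mm of play all round and the stacked jar stands 46 mm higher than the one beneath
- yellow_jar_mid (a point): closed round plastic jar, yellow all over apart from a thin grey line round its lid: 56 mm across, 49 mm tall, 100 to 210 g. It stands upright. Point on its axis, half-way up (24.5 mm above its underside); z up. The foot is a disc 40 mm across and 5 mm high; the lid has a recess 50 mm across and 3 mm deep inside a raised rim, so that the foot of another jar sits in it with 5 mm of play all round and the stacked jar stands 46 mm higher than the one beneath
- black_jar_mid (a point): closed round plastic jar, black all over apart from a thin grey line round its lid: 56 mm across, 49 mm tall, 100 to 210 g. It stands upright. Point on its axis, half-way up (24.5 mm above its underside); z up. The foot is a disc 40 mm across and 5 mm high; the lid has a recess 50 mm across and 3 mm deep inside a raised rim, so that the foot of another jar sits in it with 5 mm of play all round and the stacked jar stands 46 mm higher than the one beneath
- blue_jar_mid (a point): closed round plastic jar, blue all over apart from a thin grey line round its lid: 56 mm across, 49 mm tall, 100 to 210 g. It stands upright. Point on its axis, half-way up (24.5 mm above its underside); z up. The foot is a disc 40 mm across and 5 mm high; the lid has a recess 50 mm across and 3 mm deep inside a raised rim, so that the foot of another jar sits in it with 5 mm of play all round and the stacked jar stands 46 mm higher than the one beneath
- white_jar_mid (a point): closed round plastic jar, white all over apart from a thin grey line round its lid: 56 mm across, 49 mm tall, 100 to 210 g. It stands upright. Point on its axis, half-way up (24.5 mm above its underside); z up. The foot is a disc 40 mm across and 5 mm high; the lid has a recess 50 mm across and 3 mm deep inside a raised rim, so that the foot of another jar sits in it with 5 mm of play all round and the stacked jar stands 46 mm higher than the one beneath
- wood_stand: low round dark brown wooden stand with a lighter edge, 90 mm across, fixed to the table. Origin at the centre of its underside, on the table; z up. On top a flat seat at 12 mm height, 50 mm across, inside a raised rim 3 mm high and 55 mm across: takes the 40 mm foot of a jar
- ceramic_stand: low round white ceramic stand with a blue edge, 90 mm across, fixed to the table. Origin at the centre of its underside, on the table; z up. On top a flat seat at 12 mm height, 50 mm across, inside a raised rim 3 mm high and 55 mm across: takes the 40 mm foot of a jar
- green_jar_mid (a point): green jar of the very same make and size as the others (56 mm across, 49 mm tall), not needed; point on its axis half-way up
- cup_mid (a point): open white paper cup with a blue band, 72 mm across the rim, 100 mm tall, standing upright, not needed; point on its axis half-way up (50 mm)
- bottle_mid (a point): finished corked glass bottle with coloured layers, 53 mm across, 110 mm tall, upright, not needed; point on its axis half-way up (55 mm)
Not all that is in view belongs to the job. Of the things that look like the part that bears white_jar_mid, the middle-sized one is meant.

How it is judged:
By the outcome, as a careful person would: the job done as asked, in the order asked, and still so for the second after the job is handed in, with the robot touching nothing.
It also fails if it takes over 144 s, if anything falls off the work surface, if the arm or the gripper's body presses on something with over 40 N, if the wrist force passes 120 N, or if a joint passes its speed limit or range.

## Robot

A 7-joint arm with a two-finger parallel gripper is mounted at the origin on the work surface. World frame = base frame: x ahead of the robot, y to its left, z up, the work surface at z = 0. Lengths are in m, angles in rad, forces in N, time in s.
With the tool pointing down it reaches from about 0.375 to 0.925 m from the base axis. Payload 3.1 kg.
Tool frame: the origin (TCP) lies between the finger pads; the fingertips stand 22 mm ahead of it and the grasp point (between the pads) lies 3 mm ahead of it; z points along the fingers, y is the line along which they close (so a half turn about z gives the same grasp; the last joint's range is limited). The gripper opens to 85 mm and grips with 20 to 120 N. Pads are 22 mm wide; open, the fingers measure 114 mm over their backs; the gripper's body (76 mm by 85 mm) begins 54 mm behind the grasp point. The pads swing forward as they close: fully open they stand 13 mm farther back than shut.
Start: joints at [1.233, 0.383, 0.044, 1.598, -0.018, 1.161, -0.05], TCP at [0.154, -0.631, 0.253] pointing down, gripper open.
Joint ranges: [-2.61, 2.61], [-0.41, 2.15], [-1.48, 1.57], [0, 2.5], [-1.57, 4.71], [0.05, 1.97], [-2.85, 2.85]. Speed limits (rad/s): [2.79, 2.79, 3.14, 3.14, 3.14, 3.14, 3.14].

## Interface

Orientations are given as a unit quaternion [w, x, y, z].
In Python, from plant import ctrl gives the robot as it stands.
- The arm moves only by the tool move_arm, never from a script. Its argument "plan" is a list of rows, each a list of 2 entries, a list of its own where there are three numbers: the shift along the tool's x, y, z in m, then the turn about the tool's z in rad. A call has exactly 10 rows; each row shifts and turns the commanded pose from where the row before left it, along the tool's axes as they then stand; what a row does not reach is not made up. A row lasts 1/12 s, in which the tool goes at most 41.7 mm and 7.16 degrees, less where a joint would pass 70% of its speed; a pose out of reach is approached as far as the arm can. A call with a gripper value outside its range is refused whole. "grip" is the gripper's target within -1 to 1 (fully open at 1, half-way at 0, shut at -1), set as the call begins (left out, the last holds). The fingers move at their own pace and stop on an object; the grip force is fixed at half the most. Time passes only in rows, so rows that do not move let the fingers close, or fill a call up. It gives the time, the measured TCP pose, the force, the opening and the grip force at its end, in the units of the state.
- ctrl.state(): the state, without advancing time (a new reading comes with each control period).
- ctrl.read_camera(name): name is "scene" or "side" or "wrist"; returns a dict with "frame" (384x512x3 uint8, red, green, blue), "intrinsics" (3x3 intrinsics, pixels), "rvec" (rotation vector, rad) and "tvec" (3), from world to camera coordinates, as OpenCV has them. Camera axes: x right, y down, z forward; pixel columns grow to the right and rows downward; lengths in m; the calibration is good to about 2 mm. A picture is of the moment at which its call begins. There is no depth.
- ctrl.hand_in(): hands the job in; it is judged then, once.
The state is a dict: "time_s": time; "joint_positions": joint angles; "qd": joint speeds; "joint_torque": joint torques, N m; "position": TCP position; "orientation": TCP orientation; "wrist_force": force on the tool from outside, world axes, zero at the start; "wrist_torque": the same for the moment, N m; "width": finger opening in m; "grasp_force": force on a finger pad.
Only numpy, scipy, OpenCV 4.12 (cv2) and the standard library are available. Lean on these libraries where they do the work, as an engineer would, in place of code of your own. Each camera call takes 0.05 s, during which the arm holds its last target. There are 200 camera calls.

## Working session

There is one attempt and no reset: what is moved stays moved. The work goes in short steps, Python scripts to look and compute and a tool call to move; the robot and the scene stay as the last step left them, time stands still between calls to the robot, and variables do not carry over. Pictures are saved under pics/ and viewed, at most 14 in all, crops included, and the job is handed in when it is done.

Besides the shell and the picture viewer there is one more tool, called after ">>>" by a JSON object that holds its "name" and its "arguments". move_arm: Moves the arm, as the interface text tells. Its arguments: {"type":"object","properties":{"plan":{"type":"array"},"grip":{"type":"number"}},"required":["plan"]}

```bash
ls; mkdir -p pics; python3 - <<'E'
from plant import ctrl
import cv2,pickle
s=ctrl.state();print({k:s[k] for k in('time_s','position','orientation','width','wrist_force')})
d={}
for n in('scene','side','wrist'):
    c=ctrl.read_camera(n);d[n]=c
    print(n,c['intrinsics'],c['rvec'],c['tvec'])
    cv2.imwrite(f'pics/{n}0.png',cv2.resize(c['frame'][:,:,::-1],(800,600),interpolation=cv2.INTER_CUBIC))
pickle.dump(d,open('cam0.pkl','wb'))
E
```

```text
pics
{'time_s': 0.0, 'position': array([ 0.15418098, -0.63053576,  0.25186331]), 'orientation': array([-1.29949095e-03,  9.92812836e-01,  1.19670104e-01, -2.26353561e-04]), 'width': 0.08526380127453025, 'wrist_force': array([-0.26987099, -0.13186509,  0.07145478])}
scene [[418.75987554   0.         262.59910596]
 [  0.         418.75987554 197.86582054]
 [  0.           0.           1.        ]] [ 1.03214986  2.50860776 -0.97396259] [ 0.3415661  -0.20041799  1.61509078]
side [[374.65933394   0.         255.74917694]
 [  0.         374.65933394 198.60487115]
 [  0.           0.           1.        ]] [ 2.09013555 -0.27213563  0.1455854 ] [-0.45746409  0.12739962  0.86814736]
wrist [[318.79376822   0.         254.75333399]
 [  0.         318.79376822 194.1729612 ]
 [  0.           0.           1.        ]] [-2.26406773  1.77898723  0.28866644] [-0.64855218 -0.0389052   0.3816291 ]
```

View pics/scene0.png

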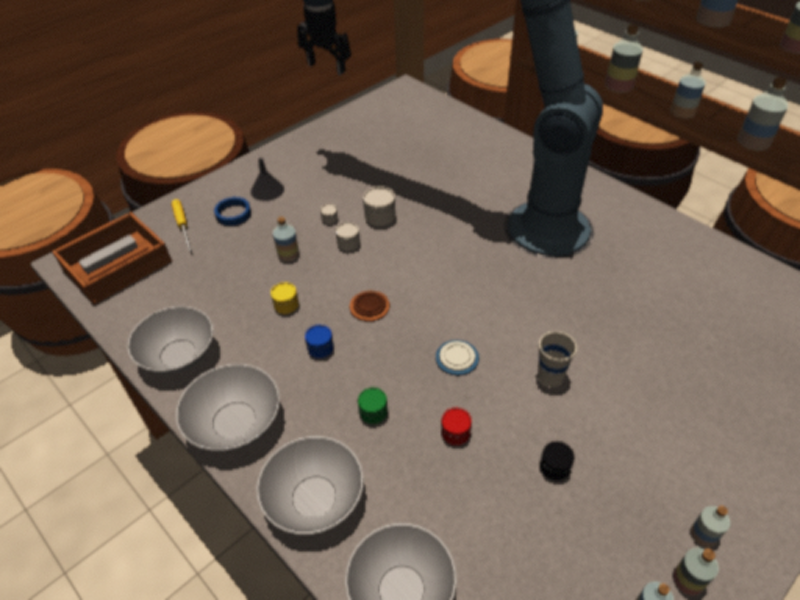

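View pics/side0.png

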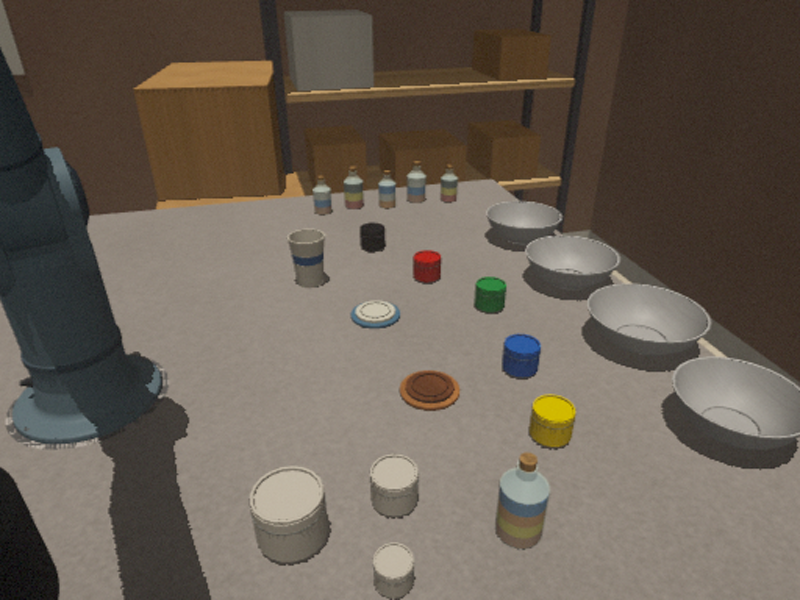

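```bash
cat > h.py <<'E'
import cv2,pickle,numpy as np
from scipy.optimize import least_squares
a=np.linspace(0,2*np.pi,60,endpoint=False)
def cyl(x,y,r,z0,z1): return np.array([[x+r*np.cos(t),y+r*np.sin(t),z] for z in(z0,z1) for t in a])
def proj(c,P): return cv2.projectPoints(np.float64(P),c['rvec'],c['tvec'],c['intrinsics'],None)[0][:,0]
def bbox(p): return np.r_[p.min(0),p.max(0)]
def ground(c,uv,z):
    R=cv2.Rodrigues(np.float64(c['rvec']))[0];C=-R.T@np.ravel(c['tvec'])
    d=R.T@np.linalg.inv(c['intrinsics'])@[*uv,1]
    return (C+d*(z-C[2])/d[2])
def fit(obs,r,z0,z1):  # obs: list of (cam,bbox)
    c,b=obs[0];g=ground(c,((b[0]+b[2])/2,(b[1]+b[3])/2),(z0+z1)/2)[:2]
    f=lambda q:np.concatenate([bbox(proj(c,cyl(*q,r,z0,z1)))-b for c,b in obs])
    s=least_squares(f,g);return s.x,s.fun
E
python3 - <<'E'
from h import *
np.set_printoptions(precision=4,suppress=True)
d=pickle.load(open('cam0.pkl','rb'));k=.64
B={'red':((441,409,472,445),(412,252,441,282)),'yellow':((271,282,299,313),(530,396,575,445)),'black':((541,443,575,479),(359,224,386,251)),
'blue':((305,326,334,357),(502,336,540,377)),'green':((358,389,388,424),(474,278,506,312)),'whiteM':((335,225,360,250),(370,456,419,516)),
'whiteL':((362,188,397,226),(251,467,328,559)),'whiteS':((321,206,338,224),(373,543,414,596)),
'wood':((349,290,390,320),(400,371,461,409)),'cer':((435,339,480,375),(351,300,401,328)),
'cup':((537,334,575,390),(289,231,327,286)),'bottle':((273,219,299,261),(497,455,549,546))}
S={'wood':(.045,0,.012),'cer':(.045,0,.012),'cup':(.036,0,.1),'bottle':(.0265,0,.11),'whiteL':(.04,0,.07),'whiteS':(.018,0,.035)}
im={n:cv2.resize(d[n]['frame'][:,:,::-1],None,fx=4,fy=4,interpolation=cv2.INTER_CUBIC) for n in d}
for n,(b1,b2) in B.items():
    s=S.get(n,(.028,0,.049));ob=[(d['scene'],np.array(b1)*k),(d['side'],np.array(b2)*k)]
    q,e=fit(ob,*s);print(n,q,np.hypot(*q).round(3),'res',e.round(1))
    for v in('scene','side'):
        h=cv2.convexHull(np.float32(proj(d[v],cyl(*q,*s))*4+1.5)).astype(int);cv2.polylines(im[v],[h],True,(255,0,255),1)
x=im['scene'];y=im['side']
# scene orig crop x165-375 y110-310 ; side x155-375 y 135-385
cv2.imwrite('pics/ovs.png',cv2.resize(x[440:1260,660:1540],(800,600)[:1]+(745,))[:600]);
cv2.imwrite('pics/ovs.png',cv2.resize(x[440:1240,660:1520],(645,600)));cv2.imwrite('pics/ovd.png',cv2.resize(y[540:1536,600:1540],(566,600)))
E
```

```text
red [0.5902 0.2362] 0.636 res [-0.1 -1.6  0.1  1.2  0.3 -1.7 -0.2  1. ]
yellow [ 0.6166 -0.2503] 0.666 res [-0.4 -0.3  0.3  1.6 -1.1 -2.2  0.7  2.6]
black [0.5158 0.4105] 0.659 res [-1.1 -1.8  0.3  2.1 -0.1 -1.4 -0.9  0.7]
blue [ 0.64   -0.1021] 0.648 res [-0.4 -1.7  0.2  1.5 -0.7 -2.1  0.5  1.6]
green [0.6688 0.0941] 0.675 res [-0.4 -1.5  0.2  1.2 -0.2 -1.6  0.2  0.9]
whiteM [ 0.3877 -0.3054] 0.494 res [ 0.1 -2.2  0.2  1.6  0.2 -2.3  0.1  1.9]
whiteL [ 0.2668 -0.3217] 0.418 res [ 0.7 -1.1 -0.1  1.9 -1.1 -3.8  1.3  3.2]
whiteS [ 0.3606 -0.4074] 0.544 res [ 0.4 -0.8 -0.3  0.6  1.7 -0.  -1.6  0.1]
wood [ 0.4881 -0.1203] 0.503 res [-0.5 -1.4 -0.4  1.  -0.2 -2.5 -0.2  1.5]
cer [0.4581 0.1157] 0.472 res [-0.2 -0.8 -0.7  0.6 -0.3 -1.6 -0.3  0.4]
cup [0.3604 0.2833] 0.458 res [-2.5 -1.3  2.1  1.7 -1.2 -2.2  0.8  2. ]
bottle [ 0.5077 -0.3853] 0.637 res [-2.  -5.8  0.7 -0.3 -2.7 -8.1  2.8  4.3]
```

View pics/ovs.png

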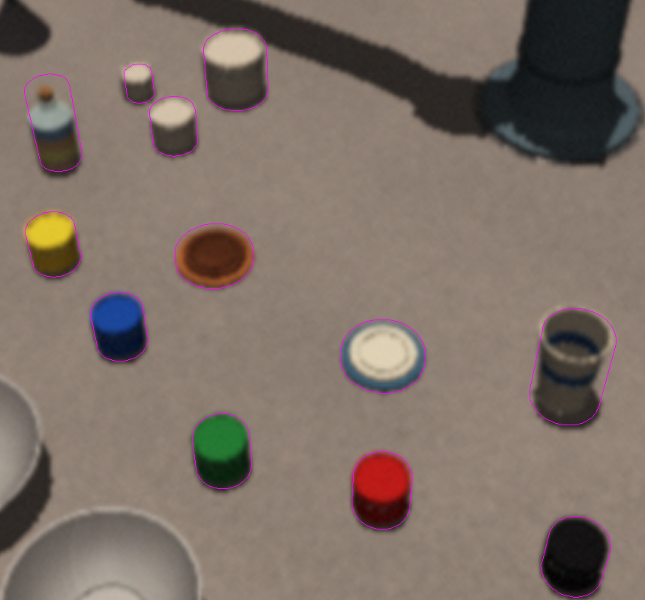

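View pics/ovd.png

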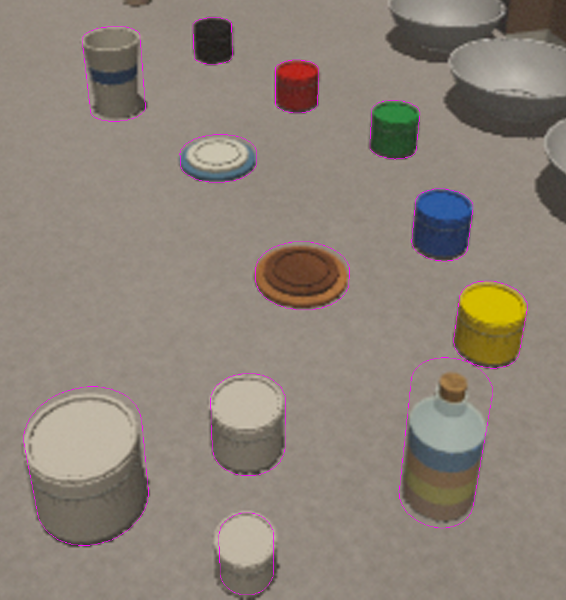

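The three white jars in the overlay crop are the large one (235,68), the small one (138,83) and the middle-sized one (173,126). The middle one is meant: its outline also fits the 56 x 49 mm model. All the other model outlines fit well too. I'll start with blue.

>>> {"name": "move_arm", "arguments": {"plan": [[[0, 0, 0], 0.12], [[0, 0, 0], 0.12], [[0.026, -0.028, 0], 0], [[0.026, -0.028, 0], 0], [[0.026, -0.028, 0], 0], [[0.026, -0.028, 0], 0], [[0.026, -0.028, 0], 0], [[0.026, -0.028, 0], 0], [[0.026, -0.028, 0], 0], [[0.026, -0.028, 0], 0]], "grip": 1}}

```text
time_s: 0.98
position: [0.3632, -0.4058, 0.2531]
orientation: [-0.0, 1.0, -0.0, -0.0]
wrist_force: [1.4, -1.4, -0.7]
width: 0.0854
grasp_force: 0.0
```

>>> {"name": "move_arm", "arguments": {"plan": [[[0.027, -0.03, 0.005], 0], [[0.027, -0.03, 0.005], 0], [[0.027, -0.03, 0.005], 0], [[0.027, -0.03, 0.005], 0], [[0.027, -0.03, 0.005], 0], [[0.027, -0.03, 0.005], 0], [[0.027, -0.03, 0.005], 0], [[0.027, -0.03, 0.005], 0], [[0.027, -0.03, 0.005], 0], [[0.02, -0.02, 0], 0]]}}

```text
time_s: 1.82
position: [0.6265, -0.1124, 0.2067]
orientation: [-0.001, 1.0, 0.002, -0.001]
wrist_force: [0.1, -0.2, 0.0]
width: 0.0852
grasp_force: 0.0
```

```bash
cat > wr.py <<'E'
import sys
from h import *
from plant import ctrl
# args: out, then name x y r z0 z1 triples ; overlays models on wrist picture
def look(out,models,cam='wrist',scale=1.5625):
    s=ctrl.state();c=ctrl.read_camera(cam);print(s['time_s'],s['position'].round(4),c['tvec'],c['rvec'])
    pickle.dump(c,open(out+'.pkl','wb'))
    im=cv2.resize(c['frame'][:,:,::-1],None,fx=scale,fy=scale,interpolation=cv2.INTER_CUBIC)
    for m in models:
        for z in m[3:]:
            p=proj(c,cyl(*m[:3],z,z))[:60]*scale
            cv2.polylines(im,[p.astype(int)],True,(255,0,255),1)
    cv2.imwrite(f'pics/{out}.png',im)
E
python3 -c "
from wr import look
look('w1',[(.640,-.102,.028,0,.049),(.4881,-.1203,.045,0.012),(.4881,-.1203,.0275,.015),(.4581,.1157,.045,.012)])"
```

```text
1.8167 [ 0.6265 -0.1124  0.2067] [-0.11310728  0.56911017  0.53351215] [-2.05337366  2.04675046  0.33355758]
```

View pics/w1.png

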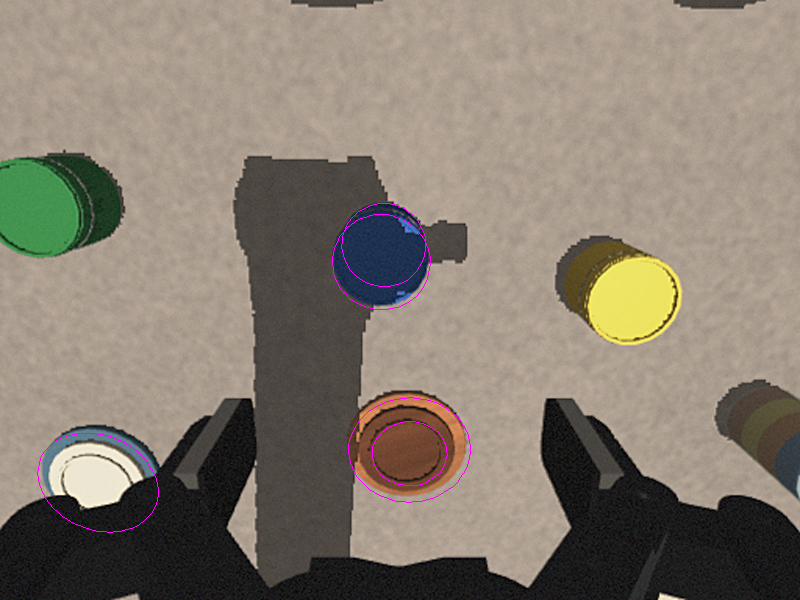

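The wrist overlay fits blue (383,250) to about 2 mm and shows the wood stand at (408,450). Moving above blue.

>>> {"name": "move_arm", "arguments": {"plan": [[[0.007, -0.005, 0], 0], [[0.006, -0.005, 0], 0], [[0, 0, 0.02], 0], [[0, 0, 0.025], 0], [[0, 0, 0.025], 0], [[0, 0, 0.025], 0], [[0, 0, 0.02], 0], [[0, 0, 0.01], 0], [[0, 0, 0], 0], [[0, 0, 0], 0]]}}

```text
time_s: 2.7
position: [0.6382, -0.1088, 0.0833]
orientation: [0.0, 1.0, -0.001, -0.0]
wrist_force: [0.1, 0.5, 0.2]
width: 0.0852
grasp_force: 0.0
```

```bash
python3 -c "
from wr import look
look('w2',[(.640,-.102,.028,0.049),(.640,-.102,.025,0.049)])"
```

```text
2.7 [ 0.6382 -0.1088  0.0833] [-0.10641727  0.61989651  0.41932161] [-2.04592902  2.05306579  0.32990671]
```

View pics/w2.png

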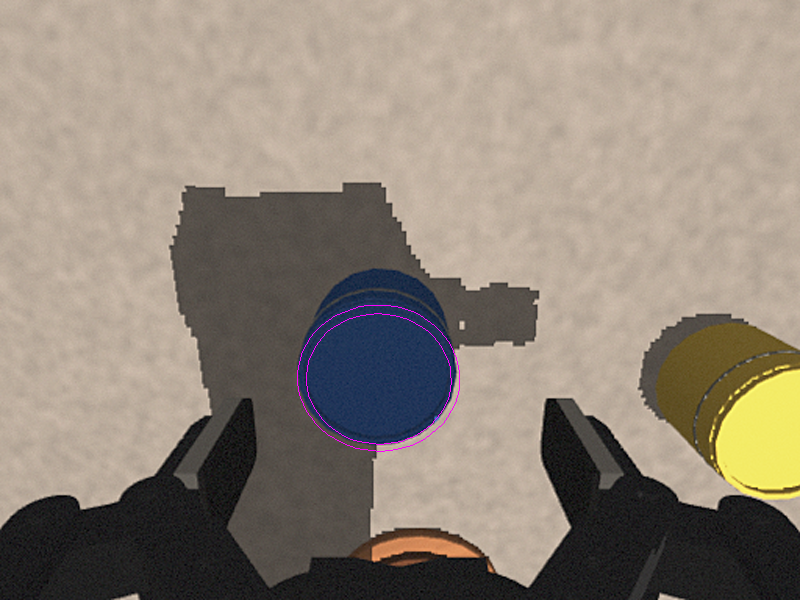

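Blue is about 2 mm further in +x than the model (lid edge at row 444, model 451), and the tool sits 7 mm off in y. Correcting that, descending, then gripping.

>>> {"name": "move_arm", "arguments": {"plan": [[[0.002, -0.003, 0], 0], [[0.001, -0.0035, 0], 0], [[0, 0, 0.015], 0], [[0, 0, 0.015], 0], [[0, 0, 0.012], 0], [[0, 0, 0.008], 0], [[0, 0, 0.003], 0], [[0, 0, 0], 0], [[0, 0, 0], 0], [[0, 0, 0], 0]]}}

```text
time_s: 3.58
position: [0.6421, -0.1011, 0.0308]
orientation: [0.0, 1.0, -0.0, 0.001]
wrist_force: [-0.5, 0.2, -0.0]
width: 0.0854
grasp_force: 0.0
```

>>> {"name": "move_arm", "arguments": {"plan": [[[0, 0, 0], 0], [[0, 0, 0], 0], [[0, 0, 0], 0], [[0, 0, 0], 0], [[0, 0, 0], 0], [[0, 0, 0], 0], [[0, 0, 0], 0], [[0, 0, 0], 0], [[0, 0, 0], 0], [[0, 0, 0], 0]], "grip": -1}}

```text
time_s: 4.42
position: [0.6425, -0.1011, 0.0313]
orientation: [0.0, 1.0, -0.0, 0.001]
wrist_force: [0.0, 0.4, 6.5]
width: 0.0548
grasp_force: 63.6
```

>>> {"name": "move_arm", "arguments": {"plan": [[[0, 0, -0.02], 0], [[0, 0, -0.035], 0], [[0, 0, -0.035], 0], [[-0.013, -0.015, -0.02], 0], [[-0.026, -0.03, 0], 0], [[-0.026, -0.03, 0], 0], [[-0.026, -0.03, 0], 0], [[-0.026, -0.03, 0], 0], [[-0.026, -0.03, 0], 0], [[-0.02, -0.025, 0], 0]]}}

```text
time_s: 5.25
position: [0.4744, 0.0909, 0.1389]
orientation: [0.0, 1.0, 0.001, -0.002]
wrist_force: [0.6, -0.3, -1.1]
width: 0.0551
grasp_force: 63.6
```

>>> {"name": "move_arm", "arguments": {"plan": [[[-0.01, -0.012, 0], 0], [[0, 0, 0], 0], [[0, 0, 0], 0], [[0, 0, 0], 0], [[0, 0, 0], 0], [[0, 0, 0], 0], [[0, 0, 0], 0], [[0, 0, 0], 0], [[0, 0, 0], 0], [[0, 0, 0], 0]]}}

```text
time_s: 6.08
position: [0.4687, 0.1009, 0.1403]
orientation: [-0.0, 1.0, -0.0, 0.0]
wrist_force: [0.1, -0.5, -1.1]
width: 0.0547
grasp_force: 63.6
```

```bash
python3 -c "
from wr import look
look('w3',[(.4581,.1157,.045,0.0),(.4581,.1157,.0275,0.015)])
look('sd3',[(.4581,.1157,.045,0.0),(.4581,.1157,.0275,0.015)],'side')
from wr import *
for n in ('w3',):
  c=pickle.load(open(n+'.pkl','rb'))
a=cv2.imread('pics/w3.png')[300:,100:700];b=cv2.imread('pics/sd3.png')
b=cv2.resize(b[250:375,300:500],None,fx=3,fy=3);b=cv2.copyMakeBorder(b,0,0,0,0,0)
h=np.zeros((675,600,3),np.uint8);h[:300]=a;h[300:675]=b;cv2.imwrite('pics/c3.png',h[:600])
"
```

```text
6.0833 [0.4687 0.1009 0.1403] [0.10212736 0.44071416 0.4198218 ] [-2.04791897  2.05217348  0.32976759]
6.1333 [0.4686 0.1009 0.1403] [-0.45746409  0.12739962  0.86814736] [ 2.09013555 -0.27213563  0.1455854 ]
```

View pics/c3.png

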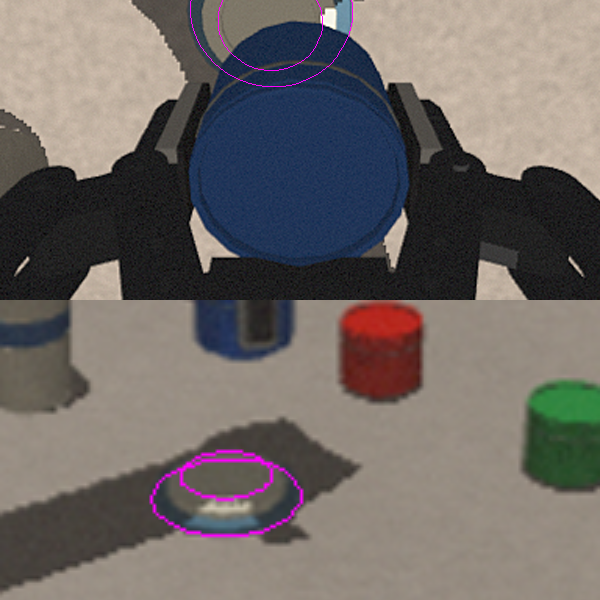

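```bash
python3 - <<'E'
from h import *
np.set_printoptions(precision=4,suppress=True)
d=pickle.load(open('cam0.pkl','rb'));w=pickle.load(open('w1.pkl','rb'));w2=pickle.load(open('w2.pkl','rb'));k=.64
W={'wood':((349,290,390,320),(400,371,461,409),(349,391,469,501)),'cer':((435,339,480,375),(351,300,401,328),(38,425,158,np.nan)),
'yellow':((271,282,299,313),(530,396,575,445),(556,235,683,346))}
for n,b in W.items():
  for z1 in ((.004,.008,.012) if n!='yellow' else (.049,)):
    s=(.045 if z1<.03 else .028,0,z1)
    ob=[(c,np.array(x)*k) for c,x in zip((d['scene'],d['side'],w),b)]
    def F(q,O): 
        e=np.concatenate([bbox(proj(c,cyl(*q,*s)))-x for c,x in O]);return e[~np.isnan(e)]
    for O in (ob[:2],ob[2:],ob):
        r=least_squares(F,[.5,0],args=(O,));print(n,z1,r.x,r.fun.round(1))
E
```

```text
wood 0.004 [ 0.4884 -0.119 ] [-0.1  0.4 -0.2  1.3 -0.2 -0.1 -0.4  1.1]
wood 0.004 [ 0.4851 -0.1201] [ 0.3  1.5 -0.3 -1.8]
wood 0.004 [ 0.4861 -0.1201] [ 0.2 -0.1  0.1  0.7 -1.   0.3 -1.2  1.6  0.3  0.8 -0.3 -2.5]
wood 0.008 [ 0.4883 -0.1197] [-0.3 -0.5 -0.3  1.1 -0.2 -1.3 -0.3  1.3]
wood 0.008 [ 0.4865 -0.12  ] [-0.1  0.4  0.1 -0.5]
wood 0.008 [ 0.487 -0.12 ] [-0.1 -0.7 -0.1  0.9 -0.6 -1.1 -0.8  1.5 -0.1  0.   0.1 -0.9]
wood 0.012 [ 0.4881 -0.1203] [-0.5 -1.4 -0.4  1.  -0.2 -2.5 -0.2  1.5]
wood 0.012 [ 0.488  -0.1199] [-0.5 -0.7  0.5  0.8]
wood 0.012 [ 0.488 -0.12 ] [-0.4 -1.3 -0.3  1.  -0.3 -2.5 -0.3  1.4 -0.5 -0.7  0.6  0.8]
cer 0.004 [0.4576 0.1162] [ 0.1  0.8 -0.6  0.6 -0.4  0.7 -0.6  0.3]
cer 0.004 [0.4573 0.1214] [-0.1  0.   0.1]
cer 0.004 [0.4579 0.1206] [ 0.9  1.5  0.3  1.5 -0.5 -0.  -0.8 -0.5  0.5 -0.5  0.7]
cer 0.008 [0.4578 0.116 ] [-0.1 -0.  -0.7  0.6 -0.3 -0.4 -0.4  0.4]
cer 0.008 [0.4572 0.12  ] [-1.2  0.1  1.2]
cer 0.008 [0.4578 0.1193] [ 0.7  0.5  0.1  1.3 -0.5 -1.  -0.7 -0.3 -0.7 -0.4  1.7]
cer 0.012 [0.4581 0.1157] [-0.2 -0.8 -0.7  0.6 -0.3 -1.6 -0.3  0.4]
cer 0.012 [0.457  0.1186] [-2.3  0.2  2.4]
cer 0.012 [0.4578 0.118 ] [ 0.4 -0.5 -0.1  1.  -0.6 -2.  -0.7 -0.  -2.  -0.3  2.8]
yellow 0.049 [ 0.6166 -0.2503] [-0.4 -0.3  0.3  1.6 -1.1 -2.2  0.7  2.6]
yellow 0.049 [ 0.6188 -0.2488] [ 1.7  1.2 -1.5 -1.3]
yellow 0.049 [ 0.6184 -0.249 ] [-0.6  0.2  0.2  2.1 -0.6 -2.7  1.1  2.   1.9  1.6 -1.4 -0.9]
```

>>> {"name": "move_arm", "arguments": {"plan": [[[-0.005, -0.008, 0], 0], [[-0.005, -0.0085, 0.01], 0], [[0, 0, 0.025], 0], [[0, 0, 0.025], 0], [[0, 0, 0.015], 0], [[0, 0, 0.008], 0], [[0, 0, 0.005], 0], [[0, 0, 0.004], 0], [[0, 0, 0.003], 0], [[0, 0, 0], 0]]}}

```text
time_s: 7.02
position: [0.4589, 0.1178, 0.0456]
orientation: [-0.0, 1.0, -0.0, 0.0]
wrist_force: [-0.4, -0.2, -1.7]
width: 0.0547
grasp_force: 63.6
```

>>> {"name": "move_arm", "arguments": {"plan": [[[0, 0, 0.0015], 0], [[0, 0, 0.001], 0], [[0, 0, 0], 0], [[0, 0, 0], 0], [[0, 0, 0], 0], [[0, 0, 0], 0], [[0, 0, 0], 0], [[0, 0, 0], 0], [[0, 0, 0], 0], [[0, 0, 0], 0]]}}

```text
time_s: 7.85
position: [0.4591, 0.1176, 0.0432]
orientation: [-0.0, 1.0, -0.0, 0.001]
wrist_force: [0.0, -0.8, 3.8]
width: 0.0553
grasp_force: 63.8
```

Contact came at z=0.0432, the height expected for a seated foot (the rim would be 3 mm higher). Releasing.

>>> {"name": "move_arm", "arguments": {"plan": [[[0, 0, 0], 0], [[0, 0, 0], 0], [[0, 0, 0], 0], [[0, 0, 0], 0], [[0, 0, 0], 0], [[0, 0, 0], 0], [[0, 0, -0.01], 0], [[0, 0, -0.03], 0], [[0, 0, -0.04], 0], [[0, 0, -0.04], 0]], "grip": 1}}

```text
time_s: 8.68
position: [0.4572, 0.1174, 0.1638]
orientation: [0.0, 1.0, 0.0, -0.001]
wrist_force: [1.1, -0.6, -0.0]
width: 0.0854
grasp_force: 0.0
```

>>> {"name": "move_arm", "arguments": {"plan": [[[-0.0065, 0.039, 0], 0], [[-0.0065, 0.039, 0], 0], [[-0.0065, 0.039, 0], 0], [[-0.0065, 0.039, 0], 0], [[-0.0065, 0.039, 0], 0], [[-0.0065, 0.039, 0], 0], [[-0.0065, 0.039, 0], 0], [[-0.0065, 0.039, 0], 0], [[-0.0065, 0.039, 0], 0], [[-0.0065, 0.039, 0], 0]]}}

```text
time_s: 9.52
position: [0.3929, -0.2741, 0.1637]
orientation: [0.0, 1.0, 0.0, 0.001]
wrist_force: [0.9, 0.5, 1.0]
width: 0.0854
grasp_force: 0.0
```

>>> {"name": "move_arm", "arguments": {"plan": [[[-0.005, 0.032, 0], 0], [[0, 0, 0], 0], [[0, 0, 0.02], 0], [[0, 0, 0.025], 0], [[0, 0, 0.025], 0], [[0, 0, 0.01], 0], [[0, 0, 0], 0], [[0, 0, 0], 0], [[0, 0, 0], 0], [[0, 0, 0], 0]]}}

```text
time_s: 10.35
position: [0.3898, -0.3052, 0.0844]
orientation: [0.001, 1.0, -0.0, 0.001]
wrist_force: [-0.8, 0.3, -0.0]
width: 0.0854
grasp_force: 0.0
```

```bash
python3 -c "
from wr import look
look('w4',[(.3877,-.3054,.028,0.049)])
look('sd4',[(.458,.1175,.028,0.061),(.458,.1175,.045,0.0),(.458,.1175,.028,0.02)],'side')
from wr import *
a=cv2.imread('pics/w4.png')[230:600,100:700];b=cv2.imread('pics/sd4.png')
b=cv2.resize(b[230:340,330:430],None,fx=4,fy=4,interpolation=cv2.INTER_CUBIC)
h=np.zeros((440,800,3),np.uint8);h[:b.shape[0],:400]=b;a=cv2.resize(a,(400,247));h[:247,400:]=a;cv2.imwrite('pics/c4.png',h)
"
```

```text
10.35 [ 0.3898 -0.3052  0.0844] [-0.30452607  0.38458363  0.3410822 ] [-2.0490952   2.0526417   0.32480379]
10.4 [ 0.3897 -0.3052  0.0844] [-0.45746409  0.12739962  0.86814736] [ 2.09013555 -0.27213563  0.1455854 ]
```

View pics/c4.png

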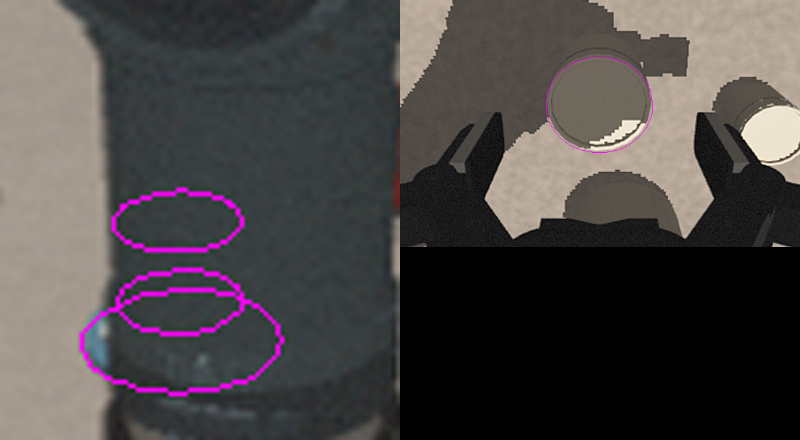

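The white jar fits its model to about 1 mm and is centred between the fingers. The small jar clears the finger by over 25 mm. Descending and gripping.

>>> {"name": "move_arm", "arguments": {"plan": [[[0, 0, 0.01], 0], [[0, 0, 0.015], 0], [[0, 0, 0.015], 0], [[0, 0, 0.01], 0], [[0, 0, 0.0035], 0], [[0, 0, 0], 0], [[0, 0, 0], 0], [[0, 0, 0], 0], [[0, 0, 0], 0], [[0, 0, 0], 0]]}}

```text
time_s: 11.28
position: [0.389, -0.3048, 0.03]
orientation: [0.0, 1.0, -0.0, 0.001]
wrist_force: [-0.3, -0.1, 0.4]
width: 0.0854
grasp_force: 0.0
```

>>> {"name": "move_arm", "arguments": {"plan": [[[0, 0, 0], 0], [[0, 0, 0], 0], [[0, 0, 0], 0], [[0, 0, 0], 0], [[0, 0, 0], 0], [[0, 0, 0], 0], [[0, 0, 0], 0], [[0, 0, 0], 0], [[0, 0, 0], 0], [[0, 0, 0], 0]], "grip": -1}}

```text
time_s: 12.12
position: [0.389, -0.3048, 0.0299]
orientation: [0.0, 1.0, -0.0, 0.0]
wrist_force: [-0.2, 0.1, 5.5]
width: 0.0549
grasp_force: 63.2
```

>>> {"name": "move_arm", "arguments": {"plan": [[[0, 0, -0.02], 0], [[0, 0, -0.035], 0], [[0, 0, -0.035], 0], [[0.003, -0.019, -0.03], 0], [[0.006, -0.038, -0.01], 0], [[0.006, -0.038, 0], 0], [[0.006, -0.038, 0], 0], [[0.006, -0.038, 0], 0], [[0.006, -0.038, 0], 0], [[0.003, -0.019, 0], 0]]}}

```text
time_s: 12.95
position: [0.4241, -0.0712, 0.1588]
orientation: [-0.001, 1.0, 0.003, -0.0]
wrist_force: [1.2, 0.5, -1.1]
width: 0.0543
grasp_force: 63.7
```

```bash
cat > meas.py <<'E'
from h import *
from plant import ctrl
np.set_printoptions(precision=4,suppress=True)
def col(im,n):
    hsv=cv2.cvtColor(im,cv2.COLOR_RGB2HSV);H,S,V=[hsv[...,i].astype(int) for i in range(3)]
    return {'blue':(abs(H-112)<14)&(S>130),'red':((H<5)|(H>174))&(S>170),'yellow':(abs(H-27)<6)&(S>150),'green':(abs(H-62)<14)&(S>110)}[n].astype(np.uint8)
def measure(n,q0,z0,cams=('scene','side')):
    """mask centroid near the expected place vs centroid of projected model"""
    O=[]
    for v in cams:
        c=ctrl.read_camera(v);p=proj(c,cyl(*q0,.045,z0,z0+.049));b=bbox(p).astype(int)
        m=col(c['frame'],n);M=np.zeros_like(m);M[b[1]-3:b[3]+4,b[0]-3:b[2]+4]=m[b[1]-3:b[3]+4,b[0]-3:b[2]+4]
        k,l,st,ce=cv2.connectedComponentsWithStats(M);i=1+st[1:,4].argmax();s=st[i]
        O.append((c,np.r_[s[0]-.5,s[1]-.5,s[0]+s[2]-.5,s[1]+s[3]-.5]))
    q,e=fit(O,.028,z0,z0+.049);print(n,z0,q,'res',e.round(1))
if __name__=='__main__':
    import sys
    for a in sys.argv[1:]:
        n,x,y,z=a.split(',');measure(n,(float(x),float(y)),float(z))
E
python3 meas.py blue,.458,.1175,.012 red,.590,.236,0 yellow,.618,-.249,0 green,.669,.094,0
```

```text
blue 0.012 [0.4515 0.1   ] res [ -3.   -4.9  -1.8  -1.5  -9.1 -19.5   7.8   5.1]
red 0.0 [0.5899 0.234 ] res [-0.9 -0.8  1.2  1.  -0.5 -0.7  0.6  1.3]
yellow 0.0 [ 0.6154 -0.2521] res [ 0.5 -0.7  2.2  5.  -0.6  0.4  1.1  2.6]
green 0.0 [0.6731 0.1002] res [ 0.5  1.   2.4  4.2 -0.7 -1.3  1.  10.9]
```

>>> {"name": "move_arm", "arguments": {"plan": [[[0.006, -0.034, 0], 0], [[0.007, -0.038, 0], 0], [[0.007, -0.038, 0], 0], [[0.007, -0.038, 0], 0], [[0.006, -0.038, 0], 0], [[0, -0.006, 0], 0], [[0, 0, 0], 0], [[0, 0, 0.02], 0], [[0, 0, 0.02], 0], [[0, 0, 0], 0]]}}

```text
time_s: 14.18
position: [0.4545, 0.1115, 0.1158]
orientation: [0.002, 1.0, -0.002, -0.004]
wrist_force: [-0.8, -0.5, -2.0]
width: 0.0555
grasp_force: 63.9
```

>>> {"name": "move_arm", "arguments": {"plan": [[[0, 0, 0], 0], [[0, 0, 0], 0], [[0, 0, 0], 0], [[0, 0, 0], 0], [[0, 0, 0], 0], [[0, 0, 0], 0], [[0, 0, 0], 0], [[0, 0, 0], 0], [[0, 0, 0], 0], [[0, 0, 0], 0]]}}

```text
time_s: 15.02
position: [0.4575, 0.1156, 0.1193]
orientation: [-0.0, 1.0, -0.0, -0.0]
wrist_force: [-0.4, 0.3, -1.0]
width: 0.0548
grasp_force: 63.9
```

```bash
python3 -c "
from wr import *
M=[(.4582,.1176,.045,0.0),(.4582,.1176,.028,.061)]
look('w5',M);look('sc5',M,'scene',4);look('sd5',M,'side',4)
h=np.zeros((400,800,3),np.uint8)
for i,n in enumerate(('sc5','sd5')):
  c=pickle.load(open(n+'.pkl','rb'));p=proj(c,[[.4582,.1176,.07]])[0]*4
  x,y=p.astype(int);b=cv2.imread('pics/'+n+'.png')[y-200:y+200,x-200:x+200];h[:b.shape[0],400*i:400*i+b.shape[1]]=b
cv2.imwrite('pics/c5.png',h)"
```

```text
15.0167 [0.4575 0.1156 0.1193] [0.11654258 0.43669087 0.39641656] [-2.04850635  2.05143229  0.32961082]
15.0667 [0.4575 0.1156 0.1192] [ 0.3415661  -0.20041799  1.61509078] [ 1.03214986  2.50860776 -0.97396259]
15.1167 [0.4575 0.1156 0.1193] [-0.45746409  0.12739962  0.86814736] [ 2.09013555 -0.27213563  0.1455854 ]
```

View pics/c5.png

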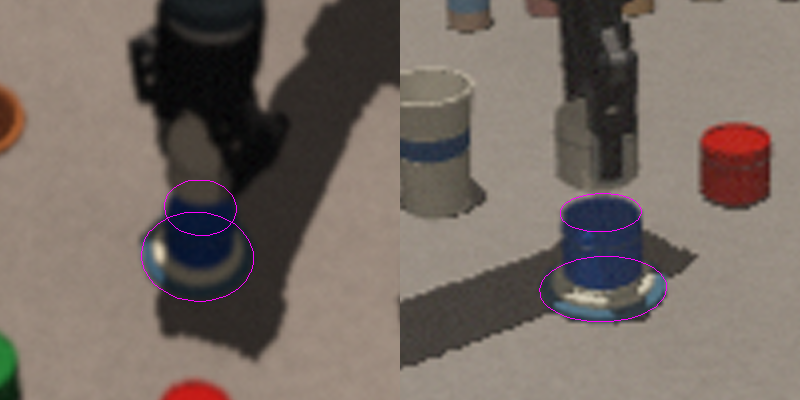

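```bash
python3 -c "
from h import *
c=pickle.load(open('sd5.pkl','rb'));s=pickle.load(open('sc5.pkl','rb'))
p=(proj(c,[[.4582,.1176,.07]])[0]*4).astype(int)
for n,q,z in (('white',(.4575,.1156),.0894),('blue',(.4582,.1176),.012)):
  print(n,bbox(proj(c,cyl(*q,.028,z,z+.049))*4-p+[600,200]).round(1), proj(c,cyl(q[0]+.001,q[1],.028,z,z+.049)).mean(0)*4-proj(c,cyl(*q,.028,z,z+.049)).mean(0)*4)
"
```

```text
white [554.8  93.4 640.6 195.8] [ 1.4583768 -0.1719086]
blue [560.2 193.5 642.6 294. ] [ 1.40014317 -0.18542935]
```

Blue is seated on the ceramic stand and matches its model. The held white jar needs +1.5 mm in x and +2 mm in y.

>>> {"name": "move_arm", "arguments": {"plan": [[[0.0015, -0.002, 0], 0], [[0, 0, 0], 0], [[0, 0, 0.008], 0], [[0, 0, 0.008], 0], [[0, 0, 0.006], 0], [[0, 0, 0.004], 0], [[0, 0, 0.002], 0], [[0, 0, 0.001], 0], [[0, 0, 0], 0], [[0, 0, 0], 0]]}}

```text
time_s: 16.0
position: [0.4592, 0.1176, 0.0904]
orientation: [-0.0, 1.0, -0.0, 0.0]
wrist_force: [-0.2, 0.1, -0.2]
width: 0.0552
grasp_force: 63.9
```

>>> {"name": "move_arm", "arguments": {"plan": [[[0, 0, 0.0015], 0], [[0, 0, 0.0015], 0], [[0, 0, 0.0005], 0], [[0, 0, 0], 0], [[0, 0, 0], 0], [[0, 0, 0], 0], [[0, 0, 0], 0], [[0, 0, 0], 0], [[0, 0, 0], 0], [[0, 0, 0], 0]]}}

```text
time_s: 16.83
position: [0.4596, 0.1177, 0.0879]
orientation: [0.0, 1.0, -0.0, 0.0]
wrist_force: [-2.2, -0.2, 5.4]
width: 0.0545
grasp_force: 64.7
```

>>> {"name": "move_arm", "arguments": {"plan": [[[0, 0, 0], 0], [[0, 0, 0], 0], [[0, 0, 0], 0], [[0, 0, 0], 0], [[0, 0, 0], 0], [[0, 0, 0], 0], [[0, 0, -0.01], 0], [[0, 0, -0.025], 0], [[0, 0, -0.035], 0], [[0, 0, -0.035], 0]], "grip": 1}}

```text
time_s: 17.67
position: [0.4579, 0.1174, 0.1927]
orientation: [0.0, 1.0, 0.0, -0.001]
wrist_force: [1.0, -0.6, 0.1]
width: 0.0856
grasp_force: 0.0
```

>>> {"name": "move_arm", "arguments": {"plan": [[[0.026, -0.0235, 0], 0], [[0.026, -0.0235, 0], 0], [[0.026, -0.0235, 0], 0], [[0.026, -0.0235, 0], 0], [[0.026, -0.0235, 0.01], 0], [[0, 0, 0.03], 0], [[0, 0, 0.035], 0], [[0, 0, 0.025], 0], [[0, 0, 0.01], 0], [[0, 0, 0], 0]]}}

```text
time_s: 18.5
position: [0.5866, 0.2337, 0.0788]
orientation: [0.001, 1.0, -0.0, -0.003]
wrist_force: [-0.1, -0.5, 0.4]
width: 0.0857
grasp_force: 0.0
```

```bash
python3 -c "
from wr import *
look('w6',[(.590,.235,.028,0.049),(.590,.235,.028,0)])
M=[(.4582,.1176,.028,.107)]
look('sd6',M,'side',4);look('sc6',M,'scene',4)
h=np.zeros((400,800,3),np.uint8)
c=pickle.load(open('sd6.pkl','rb'));x,y=(proj(c,[[.4582,.1176,.07]])[0]*4).astype(int)
h[:,:250]=cv2.imread('pics/sd6.png')[y-200:y+200,x-125:x+125]
c=pickle.load(open('sc6.pkl','rb'));x,y=(proj(c,[[.4582,.1176,.07]])[0]*4).astype(int)
h[:200,250:400]=cv2.imread('pics/sc6.png')[y-100:y+100,x-75:x+75]
h[:375,400:]=cv2.resize(cv2.imread('pics/w6.png')[150:600,160:640],(400,375));cv2.imwrite('pics/c6.png',h)"
```

```text
18.5 [0.5866 0.2337 0.0788] [0.23470059 0.5700267  0.40208077] [-2.04327921  2.04738183  0.33280361]
18.55 [0.5883 0.2346 0.0812] [-0.45746409  0.12739962  0.86814736] [ 2.09013555 -0.27213563  0.1455854 ]
18.6 [0.5897 0.2354 0.083 ] [ 0.3415661  -0.20041799  1.61509078] [ 1.03214986  2.50860776 -0.97396259]
```

View pics/c6.png

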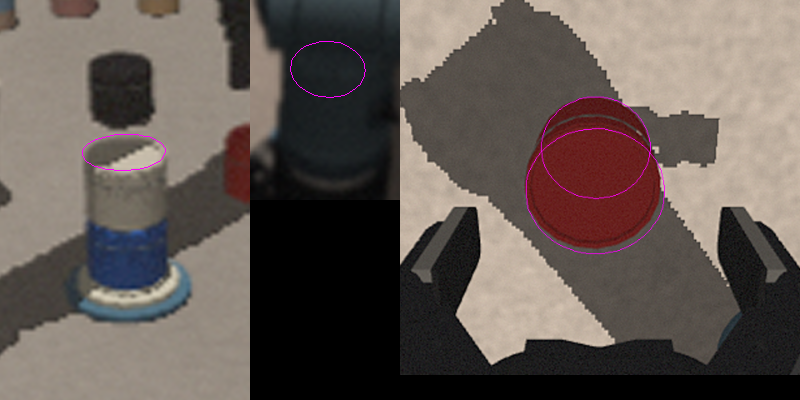

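The blue and white stack stands properly seated. Red is about 1.5 mm further in +x than the model and is centred in y. Gripping red.

>>> {"name": "move_arm", "arguments": {"plan": [[[0.001, 0, 0], 0], [[0, 0, 0.01], 0], [[0, 0, 0.015], 0], [[0, 0, 0.015], 0], [[0, 0, 0.009], 0], [[0, 0, 0.003], 0], [[0, 0, 0], 0], [[0, 0, 0], 0], [[0, 0, 0], 0], [[0, 0, 0], 0]]}}

```text
time_s: 19.48
position: [0.5907, 0.2355, 0.0305]
orientation: [-0.0, 1.0, -0.0, 0.001]
wrist_force: [0.3, -0.1, -0.4]
width: 0.0855
grasp_force: 0.0
```

>>> {"name": "move_arm", "arguments": {"plan": [[[0, 0, 0], 0], [[0, 0, 0], 0], [[0, 0, 0], 0], [[0, 0, 0], 0], [[0, 0, 0], 0], [[0, 0, 0], 0], [[0, 0, 0], 0], [[0, 0, 0], 0], [[0, 0, 0], 0], [[0, 0, 0], 0]], "grip": -1}}

```text
time_s: 20.32
position: [0.5908, 0.2355, 0.0307]
orientation: [-0.0, 1.0, -0.0, 0.001]
wrist_force: [-0.4, 0.2, 6.1]
width: 0.0546
grasp_force: 63.5
```

>>> {"name": "move_arm", "arguments": {"plan": [[[0, 0, -0.02], 0], [[0, 0, -0.035], 0], [[0, 0, -0.04], 0], [[0, 0, -0.035], 0], [[-0.005, 0.018, -0.03], 0], [[-0.011, 0.036, -0.01], 0], [[-0.011, 0.038, 0], 0], [[-0.011, 0.038, 0], 0], [[-0.011, 0.038, 0], 0], [[-0.011, 0.038, 0], 0]]}}

```text
time_s: 21.15
position: [0.5278, 0.027, 0.1984]
orientation: [0.0, 1.0, -0.0, -0.001]
wrist_force: [1.1, -0.0, -1.1]
width: 0.055
grasp_force: 63.7
```

>>> {"name": "move_arm", "arguments": {"plan": [[[-0.011, 0.038, 0], 0], [[-0.011, 0.038, 0], 0], [[-0.011, 0.038, 0], 0], [[-0.01, 0.0355, 0], 0], [[0, 0, 0.03], 0], [[0, 0, 0.035], 0], [[0, 0, 0.025], 0], [[0, 0, 0.01], 0], [[0, 0, 0], 0], [[0, 0, 0], 0]]}}

```text
time_s: 21.98
position: [0.4865, -0.1201, 0.0994]
orientation: [-0.0, 1.0, 0.0, -0.001]
wrist_force: [0.0, -0.6, -1.0]
width: 0.0551
grasp_force: 63.8
```

```bash
python3 -c "
from wr import *
M=[(.4875,-.120,.045,0.004),(.4875,-.120,.0275,.015)]
look('sc7',M,'scene',4);look('sd7',M,'side',4)
h=np.zeros((400,800,3),np.uint8)
for i,n in enumerate(('sc7','sd7')):
  c=pickle.load(open(n+'.pkl','rb'));x,y=(proj(c,[[.4875,-.12,.04]])[0]*4).astype(int)
  h[:,400*i:400*i+400]=cv2.imread('pics/'+n+'.png')[y-200:y+200,x-200:x+200]
cv2.imwrite('pics/c7.png',h)"
```

```text
21.9833 [ 0.4865 -0.1201  0.0994] [ 0.3415661  -0.20041799  1.61509078] [ 1.03214986  2.50860776 -0.97396259]
22.0333 [ 0.4879 -0.1203  0.1006] [-0.45746409  0.12739962  0.86814736] [ 2.09013555 -0.27213563  0.1455854 ]
```

View pics/c7.png

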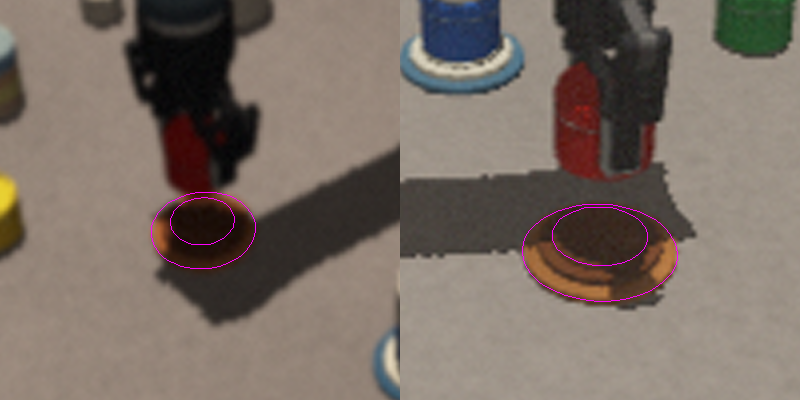

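The wood-stand model outline fits at (.4875,-.120) and red hangs over it. Lowering.

>>> {"name": "move_arm", "arguments": {"plan": [[[-0.001, 0, 0], 0], [[0, 0, 0.01], 0], [[0, 0, 0.015], 0], [[0, 0, 0.015], 0], [[0, 0, 0.008], 0], [[0, 0, 0.004], 0], [[0, 0, 0.002], 0], [[0, 0, 0.001], 0], [[0, 0, 0], 0], [[0, 0, 0], 0]]}}

```text
time_s: 22.92
position: [0.4867, -0.1205, 0.0454]
orientation: [0.0, 1.0, -0.0, 0.001]
wrist_force: [-0.3, -0.5, -2.2]
width: 0.0549
grasp_force: 63.8
```

>>> {"name": "move_arm", "arguments": {"plan": [[[0, 0, 0.0015], 0], [[0, 0, 0.0015], 0], [[0, 0, 0.0005], 0], [[0, 0, 0], 0], [[0, 0, 0], 0], [[0, 0, 0], 0], [[0, 0, 0], 0], [[0, 0, 0], 0], [[0, 0, 0], 0], [[0, 0, 0], 0]]}}

```text
time_s: 23.75
position: [0.4867, -0.1206, 0.0426]
orientation: [0.0, 1.0, -0.0, 0.0]
wrist_force: [-1.9, 0.0, 7.1]
width: 0.0549
grasp_force: 64.8
```

Seated at the expected height. Releasing and heading for yellow.

>>> {"name": "move_arm", "arguments": {"plan": [[[0, 0, 0], 0], [[0, 0, 0], 0], [[0, 0, 0], 0], [[0, 0, 0], 0], [[0, 0, 0], 0], [[0, 0, 0], 0], [[0, 0, -0.01], 0], [[0, 0, -0.03], 0], [[0, 0, -0.035], 0], [[0, 0, -0.035], 0]], "grip": 1}}

```text
time_s: 24.58
position: [0.4851, -0.1201, 0.1524]
orientation: [-0.0, 1.0, 0.0, -0.001]
wrist_force: [1.4, -0.6, 0.7]
width: 0.0854
grasp_force: 0.0
```

>>> {"name": "move_arm", "arguments": {"plan": [[[0.026, 0.0255, 0], 0], [[0.026, 0.0255, 0], 0], [[0.026, 0.0255, 0], 0], [[0.026, 0.0255, 0], 0], [[0.027, 0.0265, 0.01], 0], [[0, 0, 0.02], 0], [[0, 0, 0.025], 0], [[0, 0, 0.012], 0], [[0, 0, 0], 0], [[0, 0, 0], 0]]}}

```text
time_s: 25.42
position: [0.6161, -0.2481, 0.0837]
orientation: [-0.001, 1.0, 0.0, -0.001]
wrist_force: [0.2, -0.4, 0.7]
width: 0.0853
grasp_force: 0.0
```

```bash
python3 - <<'E'
from wr import *
look('w8',[(.618,-.249,.028,0.049),(.618,-.249,.028,0)])
from meas import measure,col
measure('red',(.487,-.1205),.012)
c=pickle.load(open('w8.pkl','rb'));m=col(c['frame'],'yellow');k,l,st,ce=cv2.connectedComponentsWithStats(m);s=st[1+st[1:,4].argmax()]
b=np.r_[s[0]-.5,s[1]-.5,s[0]+s[2]-.5,s[1]+s[3]-.5]
print(b,fit([(c,b)],.028,0,.049))
E
```

```text
25.4167 [ 0.6161 -0.2481  0.0837] [-0.24724991  0.59814131  0.41401652] [-2.04855761  2.04988269  0.3326652 ]
red 0.012 [ 0.4919 -0.1073] res [ 1.9  1.8  2.4  3.8 -0.3 -4.7  1.4  9.9]
[209.5 188.5 309.5 286.5] (array([ 0.6127, -0.2505]), array([-1.237 , -9.5191,  1.2232,  9.4945]))
```

```bash
python3 -c "
from wr import *
M=[(.487,-.1205,.028,.061),(.487,-.1205,.028,.018)]
look('sc8',M,'scene',4);look('sd8',M,'side',4)
h=np.zeros((450,800,3),np.uint8)
for i,n in enumerate(('sc8','sd8')):
  c=pickle.load(open(n+'.pkl','rb'));x,y=(proj(c,[[.4875,-.12,.04]])[0]*4).astype(int)
  h[220*i:220*i+220,:300]=cv2.imread('pics/'+n+'.png')[y-110:y+110,x-150:x+150]
h[:,300:800]=cv2.imread('pics/w8.png')[150:600,150:650]
cv2.imwrite('pics/c8.png',h)"
```

```text
25.5667 [ 0.6182 -0.2489  0.0864] [ 0.3415661  -0.20041799  1.61509078] [ 1.03214986  2.50860776 -0.97396259]
25.6167 [ 0.6183 -0.249   0.0865] [-0.45746409  0.12739962  0.86814736] [ 2.09013555 -0.27213563  0.1455854 ]
```

View pics/c8.png

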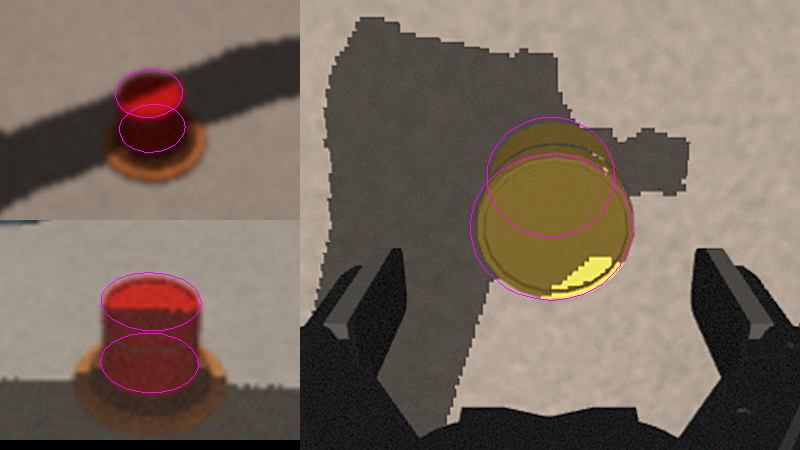

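Red is seated on the wood stand, and yellow matches its model within 1 mm. Gripping yellow.

>>> {"name": "move_arm", "arguments": {"plan": [[[0, 0.0005, 0.01], 0], [[0, 0, 0.015], 0], [[0, 0, 0.015], 0], [[0, 0, 0.01], 0], [[0, 0, 0.005], 0], [[0, 0, 0.0005], 0], [[0, 0, 0], 0], [[0, 0, 0], 0], [[0, 0, 0], 0], [[0, 0, 0], 0]]}}

```text
time_s: 26.5
position: [0.6177, -0.2497, 0.0297]
orientation: [0.0, 1.0, -0.0, 0.001]
wrist_force: [-0.2, 0.4, 0.4]
width: 0.0857
grasp_force: 0.0
```

>>> {"name": "move_arm", "arguments": {"plan": [[[0, 0, 0], 0], [[0, 0, 0], 0], [[0, 0, 0], 0], [[0, 0, 0], 0], [[0, 0, 0], 0], [[0, 0, 0], 0], [[0, 0, 0], 0], [[0, 0, 0], 0], [[0, 0, 0], 0], [[0, 0, 0], 0]], "grip": -1}}

```text
time_s: 27.33
position: [0.6177, -0.2497, 0.0296]
orientation: [0.0, 1.0, -0.0, 0.001]
wrist_force: [0.6, -0.3, 5.0]
width: 0.0548
grasp_force: 63.6
```

>>> {"name": "move_arm", "arguments": {"plan": [[[0, 0, -0.02], 0], [[0, 0, -0.035], 0], [[0, 0, -0.035], 0], [[0, 0, -0.03], 0], [[-0.013, -0.013, -0.01], 0], [[-0.026, -0.026, 0], 0], [[-0.026, -0.026, 0], 0], [[-0.026, -0.026, 0], 0], [[-0.026, -0.025, 0], 0], [[-0.0135, -0.013, 0], 0]]}}

```text
time_s: 28.17
position: [0.481, -0.1165, 0.1564]
orientation: [-0.001, 1.0, 0.002, -0.004]
wrist_force: [1.1, -0.2, -1.2]
width: 0.0546
grasp_force: 63.7
```

>>> {"name": "move_arm", "arguments": {"plan": [[[0, 0, 0], 0], [[0, 0, 0], 0], [[0, 0, 0.01], 0], [[0, 0, 0.015], 0], [[0, 0, 0.01], 0], [[0, 0, 0.005], 0], [[0, 0, 0], 0], [[0, 0, 0], 0], [[0, 0, 0], 0], [[0, 0, 0], 0]]}}

```text
time_s: 29.0
position: [0.4873, -0.1206, 0.1194]
orientation: [0.0, 1.0, -0.0, 0.001]
wrist_force: [0.2, 0.4, -1.7]
width: 0.0549
grasp_force: 63.7
```

>>> {"name": "move_arm", "arguments": {"plan": [[[0, 0, 0.005], 0], [[0, 0, 0.008], 0], [[0, 0, 0.008], 0], [[0, 0, 0.005], 0], [[0, 0, 0.002], 0], [[0, 0, 0.001], 0], [[0, 0, 0], 0], [[0, 0, 0], 0], [[0, 0, 0], 0], [[0, 0, 0], 0]]}}

```text
time_s: 29.83
position: [0.4868, -0.1205, 0.0902]
orientation: [0.0, 1.0, -0.0, 0.0]
wrist_force: [0.3, 0.9, -2.1]
width: 0.0545
grasp_force: 63.7
```

>>> {"name": "move_arm", "arguments": {"plan": [[[0, 0, 0.0015], 0], [[0, 0, 0.0015], 0], [[0, 0, 0.0005], 0], [[0, 0, 0], 0], [[0, 0, 0], 0], [[0, 0, 0], 0], [[0, 0, 0], 0], [[0, 0, 0], 0], [[0, 0, 0], 0], [[0, 0, 0], 0]]}}

```text
time_s: 30.67
position: [0.487, -0.1206, 0.0875]
orientation: [0.0, 1.0, -0.0, 0.0]
wrist_force: [-2.6, 0.5, 6.0]
width: 0.055
grasp_force: 64.7
```

>>> {"name": "move_arm", "arguments": {"plan": [[[0, 0, 0], 0], [[0, 0, 0], 0], [[0, 0, 0], 0], [[0, 0, 0], 0], [[0, 0, 0], 0], [[0, 0, 0], 0], [[0, 0, -0.01], 0], [[0, 0, -0.03], 0], [[0, 0, -0.035], 0], [[0, 0, -0.04], 0]], "grip": 1}}

```text
time_s: 31.5
position: [0.4849, -0.12, 0.2016]
orientation: [-0.001, 1.0, 0.0, -0.002]
wrist_force: [0.6, -1.3, 0.4]
width: 0.0853
grasp_force: 0.0
```

>>> {"name": "move_arm", "arguments": {"plan": [[[0.002, -0.03, 0], 0], [[0.002, -0.038, 0], 0], [[0.002, -0.038, 0], 0], [[0.002, -0.038, 0], 0], [[0.002, -0.038, 0], 0], [[0.002, -0.038, 0], 0], [[0.002, -0.038, 0], 0], [[0.002, -0.038, 0], 0], [[0.002, -0.038, 0], 0], [[0.002, -0.038, 0], 0]]}}

```text
time_s: 32.33
position: [0.5065, 0.2532, 0.2022]
orientation: [0.0, 1.0, -0.0, 0.0]
wrist_force: [0.7, 0.1, 0.5]
width: 0.0854
grasp_force: 0.0
```

>>> {"name": "move_arm", "arguments": {"plan": [[[0.002, -0.038, 0], 0], [[0.002, -0.038, 0], 0], [[0.002, -0.038, 0], 0], [[0.003, -0.0375, 0], 0], [[0, -0.007, 0.03], 0], [[0, 0, 0.035], 0], [[0, 0, 0.035], 0], [[0, 0, 0.015], 0], [[0, 0, 0], 0], [[0, 0, 0], 0]]}}

```text
time_s: 33.17
position: [0.5156, 0.4095, 0.0863]
orientation: [0.0, 1.0, -0.0, -0.0]
wrist_force: [-0.5, 0.2, 0.5]
width: 0.0852
grasp_force: 0.0
```

```bash
python3 -c "
from wr import *
look('w9',[(.5158,.4105,.028,0.049),(.5158,.4105,.028,0)])
M=[(.487,-.1205,.028,.107)]
look('sc9',M,'scene',4);look('sd9',M,'side',4)
h=np.zeros((450,800,3),np.uint8)
for i,n in enumerate(('sc9','sd9')):
  c=pickle.load(open(n+'.pkl','rb'));x,y=(proj(c,[[.4875,-.12,.06]])[0]*4).astype(int)
  h[220*i:220*i+220,:300]=cv2.imread('pics/'+n+'.png')[y-110:y+110,x-150:x+150]
h[:,300:800]=cv2.imread('pics/w9.png')[150:600,150:650]
cv2.imwrite('pics/c9.png',h)"
```

```text
33.1667 [0.5156 0.4095 0.0863] [0.4108133  0.50121327 0.38357837] [-2.04674526  2.05151401  0.32967998]
33.2167 [0.5166 0.4107 0.0881] [ 0.3415661  -0.20041799  1.61509078] [ 1.03214986  2.50860776 -0.97396259]
33.2667 [0.5172 0.4113 0.0892] [-0.45746409  0.12739962  0.86814736] [ 2.09013555 -0.27213563  0.1455854 ]
```

View pics/c9.png

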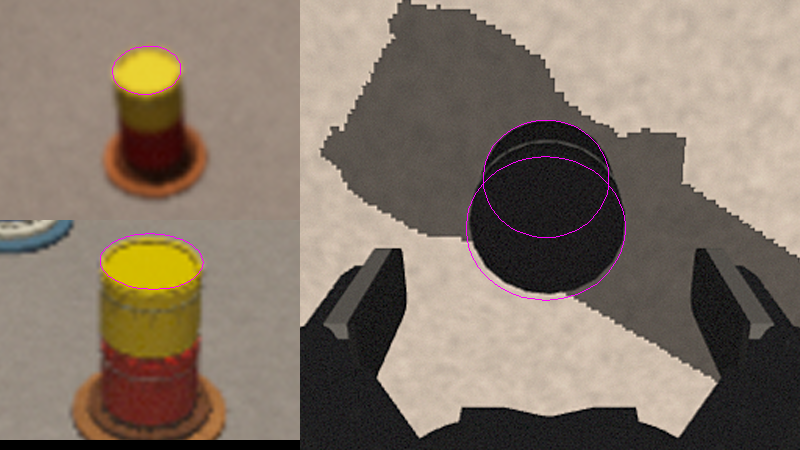

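Yellow sits squarely on red. Black is at about (.517,.410). Gripping black.

>>> {"name": "move_arm", "arguments": {"plan": [[[0, 0.001, 0.01], 0], [[0, 0, 0.015], 0], [[0, 0, 0.015], 0], [[0, 0, 0.01], 0], [[0, 0, 0.005], 0], [[0, 0, 0.002], 0], [[0, 0, 0], 0], [[0, 0, 0], 0], [[0, 0, 0], 0], [[0, 0, 0], 0]]}}

```text
time_s: 34.15
position: [0.5161, 0.4096, 0.0301]
orientation: [-0.001, 1.0, -0.0, 0.001]
wrist_force: [0.2, -0.3, 0.1]
width: 0.0853
grasp_force: 0.0
```

>>> {"name": "move_arm", "arguments": {"plan": [[[0, 0, 0], 0], [[0, 0, 0], 0], [[0, 0, 0], 0], [[0, 0, 0], 0], [[0, 0, 0], 0], [[0, 0, 0], 0], [[0, 0, 0], 0], [[0, 0, 0], 0], [[0, 0, 0], 0], [[0, 0, 0], 0]], "grip": -1}}

```text
time_s: 34.98
position: [0.5161, 0.4096, 0.0301]
orientation: [-0.0, 1.0, -0.0, 0.001]
wrist_force: [0.5, -0.0, 5.7]
width: 0.055
grasp_force: 63.5
```

>>> {"name": "move_arm", "arguments": {"plan": [[[0, 0, -0.02], 0], [[0, 0, -0.035], 0], [[0, 0, -0.04], 0], [[0, 0, -0.04], 0], [[0, 0.015, -0.03], 0], [[-0.002, 0.035, -0.005], 0], [[-0.002, 0.038, 0], 0], [[-0.002, 0.038, 0], 0], [[-0.002, 0.038, 0], 0], [[-0.002, 0.038, 0], 0]]}}

```text
time_s: 35.82
position: [0.504, 0.2045, 0.1978]
orientation: [0.001, 1.0, -0.0, -0.001]
wrist_force: [1.7, -0.8, -1.2]
width: 0.055
grasp_force: 63.7
```

>>> {"name": "move_arm", "arguments": {"plan": [[[-0.002, 0.038, 0], 0], [[-0.002, 0.038, 0], 0], [[-0.002, 0.038, 0], 0], [[-0.002, 0.038, 0], 0], [[-0.002, 0.038, 0], 0], [[-0.002, 0.038, 0], 0], [[-0.002, 0.038, 0], 0], [[-0.002, 0.038, 0], 0], [[-0.0035, 0.024, 0], 0], [[0, 0, 0], 0]]}}

```text
time_s: 36.65
position: [0.4829, -0.1291, 0.1977]
orientation: [0.002, 1.0, -0.006, -0.002]
wrist_force: [-0.4, -0.2, -1.9]
width: 0.055
grasp_force: 63.7
```

>>> {"name": "move_arm", "arguments": {"plan": [[[0, 0, 0], 0], [[0, 0, 0], 0], [[0, 0, 0.01], 0], [[0, 0, 0.015], 0], [[0, 0, 0.01], 0], [[0, 0, 0], 0], [[0, 0, 0], 0], [[0, 0, 0], 0], [[0, 0, 0], 0], [[0, 0, 0], 0]]}}

```text
time_s: 37.48
position: [0.4867, -0.121, 0.165]
orientation: [0.0, 1.0, -0.0, 0.001]
wrist_force: [-0.4, 0.4, -0.9]
width: 0.0549
grasp_force: 63.7
```

>>> {"name": "move_arm", "arguments": {"plan": [[[0, -0.0005, 0.005], 0], [[0, 0, 0.008], 0], [[0, 0, 0.008], 0], [[0, 0, 0.005], 0], [[0, 0, 0.002], 0], [[0, 0, 0], 0], [[0, 0, 0], 0], [[0, 0, 0], 0], [[0, 0, 0], 0], [[0, 0, 0], 0]]}}

```text
time_s: 38.32
position: [0.4864, -0.1205, 0.1367]
orientation: [0.0, 1.0, -0.0, 0.0]
wrist_force: [0.1, 0.1, -1.4]
width: 0.0552
grasp_force: 63.7
```

>>> {"name": "move_arm", "arguments": {"plan": [[[0, 0, 0.0015], 0], [[0, 0, 0.0015], 0], [[0, 0, 0.0005], 0], [[0, 0, 0], 0], [[0, 0, 0], 0], [[0, 0, 0], 0], [[0, 0, 0], 0], [[0, 0, 0], 0], [[0, 0, 0], 0], [[0, 0, 0], 0]]}}

```text
time_s: 39.15
position: [0.4866, -0.1205, 0.134]
orientation: [0.0, 1.0, -0.0, 0.0]
wrist_force: [-2.0, 1.1, 5.3]
width: 0.0548
grasp_force: 64.5
```

Seated at the expected height. Releasing, rising and backing away.

>>> {"name": "move_arm", "arguments": {"plan": [[[0, 0, 0], 0], [[0, 0, 0], 0], [[0, 0, 0], 0], [[0, 0, 0], 0], [[0, 0, 0], 0], [[0, 0, 0], 0], [[0, 0, -0.01], 0], [[0, 0, -0.03], 0], [[0, 0, -0.035], 0], [[0, 0, -0.03], 0]], "grip": 1}}

```text
time_s: 39.98
position: [0.486, -0.1203, 0.2399]
orientation: [-0.0, 1.0, 0.0, 0.0]
wrist_force: [0.6, -0.6, 0.1]
width: 0.085
grasp_force: 0.0
```

>>> {"name": "move_arm", "arguments": {"plan": [[[0.01, 0.02, 0], 0], [[0.01, 0.02, 0], 0], [[0.01, 0.02, 0], 0], [[0.01, 0.02, 0], 0], [[0.01, 0.02, 0], 0], [[0.01, 0.02, 0], 0], [[0, 0, 0], 0], [[0, 0, 0], 0], [[0, 0, 0], 0], [[0, 0, 0], 0]]}}

```text
time_s: 40.82
position: [0.5458, -0.2388, 0.238]
orientation: [-0.0, 1.0, 0.001, -0.0]
wrist_force: [0.8, 0.3, 0.3]
width: 0.0854
grasp_force: 0.0
```

```bash
python3 -c "
from wr import *
look('sc10',[],'scene',4);look('sd10',[(.487,-.1205,.028,.153)],'side',4)
h=np.zeros((500,800,3),np.uint8)
c=pickle.load(open('sd10.pkl','rb'));x,y=(proj(c,[[.4875,-.02,.06]])[0]*4).astype(int)
h[:,:400]=cv2.imread('pics/sd10.png')[y-250:y+250,x-200:x+200]
c=pickle.load(open('sc10.pkl','rb'));x,y=(proj(c,[[.4875,-.02,.06]])[0]*4).astype(int)
h[:,400:]=cv2.resize(cv2.imread('pics/sc10.png')[y-350:y+350,x-280:x+280],(400,500));cv2.imwrite('pics/c10.png',h)"
```

```text
40.8167 [ 0.5458 -0.2388  0.238 ] [ 0.3415661  -0.20041799  1.61509078] [ 1.03214986  2.50860776 -0.97396259]
40.8667 [ 0.5458 -0.2387  0.238 ] [-0.45746409  0.12739962  0.86814736] [ 2.09013555 -0.27213563  0.1455854 ]
```

View pics/c10.png

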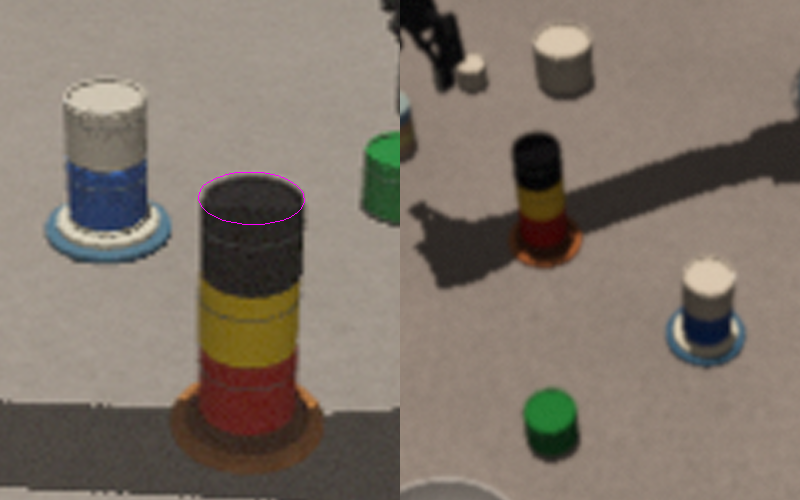

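Both stacks stand upright and seated, in the right order: black on yellow on red at (250,300), and white on blue at (105,160). The gripper is clear of them.

```bash
python3 -c "
from plant import ctrl
print(ctrl.hand_in())"
```

```text
the job is handed in; nothing more can be done
None
```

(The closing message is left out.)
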